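# Unstack the ingredient tubs and tins and set up the bakery weigh-up bench

## Robot

A 7-joint arm with a two-finger parallel gripper is mounted at the origin on the work surface. World frame = base frame: x ahead of the robot, y to its left, z up, the work surface at z = 0. Lengths are in m, angles in rad, forces in N, time in s.
With the tool pointing down it reaches from about 0.425 to 0.875 m from the base axis. Payload 4.7 kg.
Tool frame: the origin (TCP) lies on the centre line of the jaws, within the pads' length; the fingertips stand 19 mm ahead of it and the grasp point (between the pads) is the TCP (ctrl.nose_length is the distance from the TCP to the fingertips, in m); z points along the fingers, x is the direction in which the jaws open and shut, and the axes are right-handed (so a half turn about z gives the same grasp; the last joint's range is limited). The gripper opens to 87 mm and grips with 3 to 60 N. Pads are 19 mm wide; open, the fingers measure 117 mm over their backs; the gripper's body (75 mm by 190 mm) begins 51 mm behind the grasp point.
Start: joints at [-1.107, 0.321, -0.07, 1.45, 0.023, 1.371, -0.057], TCP at [0.283, 0.585, 0.242] pointing down, gripper open.
Joint ranges: [-2.86, 2.86], [-0.3, 2.09], [-1.38, 1.24], [0.06, 2.45], [-1.56, 4.7], [0.09, 2.05], [-2.69, 2.69]. Speed limits (rad/s): [2.57, 2.57, 3.14, 3.14, 3.14, 3.14, 3.14].

## Interface

Orientations are given as a rotation vector (axis times angle).
In Python, from bench import ctrl gives the robot as it stands. The module is installed in compiled form; this text tells all that it offers.
- The arm moves only by the shell command python3 -m crank 'ROWS' [OPENING] [FORCE]. ROWS is a JSON object of lists of equal length, an entry for each row: "dp": the shift along the tool's x, y, z in cm, a list of three; "delta_rot": the turn, a rotation vector about the tool's x, y, z in rad, a list of three. In form: {"dp": [[x, y, z], ...], "delta_rot": [[rx, ry, rz], ...]}. A call has exactly 8 rows; each row shifts and turns the commanded pose from where the row before left it, along the tool's axes as they then stand; what a row does not reach is not made up. A row lasts 1/10 s, in which the tool goes at most 50 mm and 8.59 degrees, less where a joint would pass 70% of its speed; a pose out of reach is approached as far as the arm can. A call with a gripper value outside its range is refused whole. OPENING is the finger opening in cm, from 0 to 8.7, set as the call begins (- or left out, the last holds). The fingers move at their own pace and stop on an object; FORCE is the grip in N (left out, the last holds). Time passes only in rows, so rows that do not move let the fingers close, or fill a call up. It gives the time, the measured TCP pose, the force and the opening at its end, in the units of the state.
- ctrl.get_state(): the state, without advancing time (a new reading comes with each control period).
- ctrl.get_image(name): name is "scene" or "side" or "wrist"; returns the picture (420x560x3 uint8, blue, green, red); there is no depth.
- ctrl.camera_info(name): a dict with "camera_matrix" (3x3 intrinsics, pixels), "xyz" and "orientation" of the camera in the world. Camera axes: x right, y down, z forward; pixel columns grow to the right and rows downward; lengths in m; the calibration is good to about 2 mm. A picture is of the moment at which its call begins: read the wrist's pose just before it. camera_info takes no time and is no camera call; for the wrist camera it gives the pose at the moment of the call.
- ctrl.close_job(): hands the job in, once; it reports no verdict.
The state is a dict: "time": time; "joint_positions": joint angles; "qd": joint speeds; "joint_torque": joint torques, N m; "position": TCP position; "tool_rot": TCP orientation; "ft_force": force on the tool from outside, world axes, zero at the start; "torque": the same for the moment, N m; "grip_width": opening from 0.0 (shut) to 1.0 (fully open).
Only numpy, scipy, OpenCV 4.12 (cv2) and the standard library are available. Lean on these libraries where they do the work, as an engineer would, in place of code of your own. Each camera call takes 0.05 s, during which the arm holds its last target.

## Task

Set up the weigh-up bench for the next dough: take the two stacks apart and stand each lidded tub in the middle of the tray of its own lid colour. The two tins under them look alike but one is full and one is empty: heft them, stand the full one in the middle of the scale's platter and the empty one in the middle of the grey wash-up tray. Set everything down upright and gently, without letting anything drop, and let go.

Things in the scene. Friction and masses are not known exactly. Their poses are not given: they have to be found in the camera images.
- tub_red: Storage tub, closed: white box with a red clip-on lid, 104 mm long (its x) x 62 mm wide (its y) x 56 mm high, smooth upright sides; origin at the centre of its underside, z up. About 0.26 kg. Starts level in one of the two stacks, on one of the tins (underside 70 mm above the bench); the yellow tub may be on top of it; its long side lies roughly along the long side of what is under it (up to about 35 degrees off).
- tub_blue: Storage tub, closed: white box with a blue clip-on lid, 104 mm long (its x) x 62 mm wide (its y) x 56 mm high, smooth upright sides; origin at the centre of its underside, z up. About 0.26 kg. Starts level in one of the two stacks, on one of the tins (underside 70 mm above the bench); the yellow tub may be on top of it; its long side lies roughly along the long side of what is under it (up to about 35 degrees off).
- tub_yellow: Storage tub, closed: white box with a yellow clip-on lid, 74 mm long (its x) x 56 mm wide (its y) x 50 mm high, smooth upright sides; origin at the centre of its underside, z up. About 0.15 kg. Starts level in one of the two stacks, on top of the red or the blue tub, on the taller stack (underside 126 mm above the bench); its long side lies roughly along the long side of what is under it (up to about 35 degrees off).
- tin_a: One of two tins that look exactly alike: closed, silver with a green band, 136 mm long (its x) x 66 mm wide (its y) x 70 mm high, smooth upright sides; origin at the centre of its underside, z up. Starts as the foot of one of the two stacks, standing on the bench, the ends showing from under what is on it. One of the two is full (about 0.6 kg), the other empty (about 0.15 kg); only their weight tells which.
- tin_b: One of two tins that look exactly alike: closed, silver with a green band, 136 mm long (its x) x 66 mm wide (its y) x 70 mm high, smooth upright sides; origin at the centre of its underside, z up. Starts as the foot of one of the two stacks, standing on the bench, the ends showing from under what is on it. One of the two is full (about 0.6 kg), the other empty (about 0.15 kg); only their weight tells which.
- tray_red: Shallow red plastic tray fixed to the bench, 176 mm long (its x) x 106 mm wide (its y) outside, 166 x 96 mm inside; floor 3 mm thick, rim 10 mm high (both above the bench); origin at the centre of its underside. It may stand in any of five places in the row beyond the stacks. For the tub with the red lid.
- tray_yellow: Shallow yellow plastic tray fixed to the bench, 176 mm long (its x) x 106 mm wide (its y) outside, 166 x 96 mm inside; floor 3 mm thick, rim 10 mm high (both above the bench); origin at the centre of its underside. It may stand in any of five places in the row beyond the stacks. For the tub with the yellow lid.
- tray_blue: Shallow blue plastic tray fixed to the bench, 176 mm long (its x) x 106 mm wide (its y) outside, 166 x 96 mm inside; floor 3 mm thick, rim 10 mm high (both above the bench); origin at the centre of its underside. It may stand in any of five places in the row beyond the stacks. For the tub with the blue lid.
- tray_grey: Shallow grey plastic tray fixed to the bench, 176 mm long (its x) x 106 mm wide (its y) outside, 166 x 96 mm inside; floor 3 mm thick, rim 10 mm high (both above the bench); origin at the centre of its underside. It may stand in any of five places in the row beyond the stacks. The wash-up tray, for the empty tin; tin and tray must point the same way for the tin to go in flat.
- scale: Bench scale, fixed: white housing with a steel platter 172 mm (its x) x 150 mm (its y), platter top 50 mm above the bench (it does not sink under load); low console with a dark display on its +x side, reaching to x = 142 mm, lower than the platter. Origin on the bench straight under the platter's centre. It may stand in any of the same five places as the trays.
Things that resemble listed ones, but are neither listed nor needed, are in the scene too. Leave any orange look-alike of the tub_blue alone.

How it is judged:
By the outcome, as a careful person would: the job done as asked, in the order asked, and still so for the second after the job is handed in, with the robot touching nothing.
It also fails if it takes over 141 s, if anything falls off the work surface, if the arm or the gripper's body presses on something with over 40 N, if the wrist force passes 120 N, or if a joint passes its speed limit or range.

## Working session

There is one attempt and no reset: what is moved stays moved. The work goes in short steps, Python scripts to look and compute and a shell command to move; the robot and the scene stay as the last step left them, time stands still between calls to the robot, and variables do not carry over. Pictures are saved under pics/ and viewed, and the job is handed in when it is done.

```bash
mkdir -p pics; cat > h.py <<'E'
import numpy as np, cv2
from bench import ctrl
from scipy.spatial.transform import Rotation as R
def cam(n):
    i=ctrl.camera_info(n); K=np.array(i["camera_matrix"]); o=np.array(i["orientation"]); 
    Rm=o if o.shape==(3,3) else (R.from_rotvec(o).as_matrix() if o.size==3 else R.from_quat(o).as_matrix())
    return K,Rm,np.array(i["xyz"])
def ray(c,u,v,z):
    K,Rm,p=c; d=Rm@np.linalg.inv(K)@np.array([u,v,1.]); return p+d*(z-p[2])/d[2]
def proj(c,P):
    K,Rm,p=c; q=K@(Rm.T@(np.array(P)-p)); return q[:2]/q[2]
E
python3 - <<'E'
from h import *
for n in ["scene","side","wrist"]:
    i=ctrl.camera_info(n); print(n,i)
    cv2.imwrite(f"pics/{n}0.png",ctrl.get_image(n))
s=ctrl.get_state(); print(s); print(R.from_rotvec(s["tool_rot"]).as_matrix().round(3))
E
```

```text
scene {'camera_matrix': array([[501.3737183 ,   0.        , 282.62776921],
       [  0.        , 501.3737183 , 223.45542261],
       [  0.        ,   0.        ,   1.        ]]), 'xyz': array([1.61069158, 0.68694507, 0.8789316 ]), 'orientation': array([-1.13563815, -2.14482026,  1.17880216])}
side {'camera_matrix': array([[463.16406608,   0.        , 288.23657166],
       [  0.        , 463.16406608, 214.16180862],
       [  0.        ,   0.        ,   1.        ]]), 'xyz': array([ 0.11783384, -0.79985879,  0.86959834]), 'orientation': array([-2.18345065,  0.60657412, -0.27578162])}
wrist {'camera_matrix': array([[363.55588508,   0.        , 274.29338604],
       [  0.        , 363.55588508, 210.84822686],
       [  0.        ,   0.        ,   1.        ]]), 'xyz': array([0.22360231, 0.61316778, 0.38302827]), 'orientation': array([2.47867552, 1.55607728, 0.18862505])}
{'time': 0.15, 'joint_positions': array([-1.1068771 ,  0.32163533, -0.07004416,  1.45139871,  0.02261123,
        1.37077916, -0.05693498]), 'qd': array([ 3.49959397e-04, -1.22719224e-03,  2.56960467e-03, -5.30105918e-03,
       -5.76933362e-04,  5.42969734e-04,  1.00382530e-05]), 'joint_torque': array([-5.79258540e-04, -4.91802478e+01, -4.04857602e-01, -3.12876964e+01,
       -6.40386762e-02,  4.03851829e-02,  9.47628178e-05]), 'position': array([0.28252059, 0.58496324, 0.24072174]), 'tool_rot': array([ 2.66023055e+00,  1.66955459e+00, -1.81202827e-03]), 'ft_force': array([ 0.78386306, -0.33255579,  0.87069065]), 'torque': array([ 0.00491078,  0.00433116, -0.01283029]), 'grip_width': 1.0010955263306183}
[[ 0.435  0.901 -0.001]
 [ 0.901 -0.435 -0.001]
 [-0.001  0.    -1.   ]]
```

View pics/scene0.png

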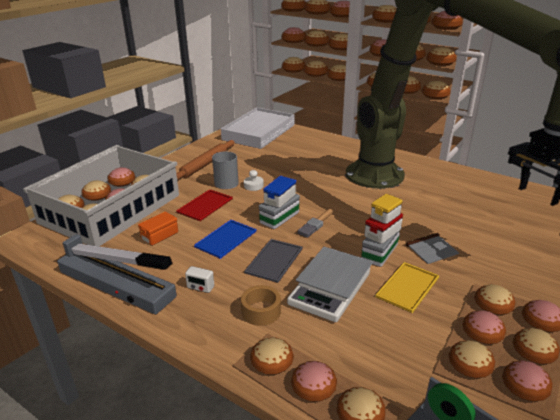

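View pics/side0.png

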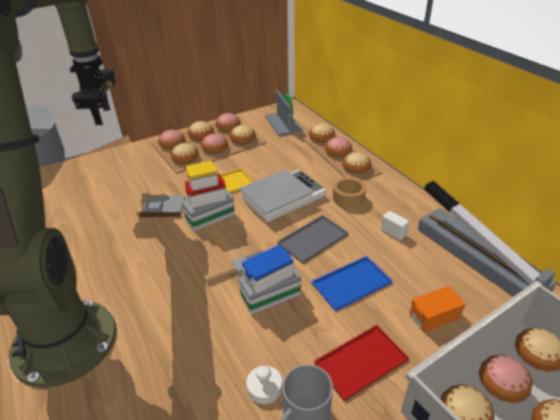

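View pics/wrist0.png

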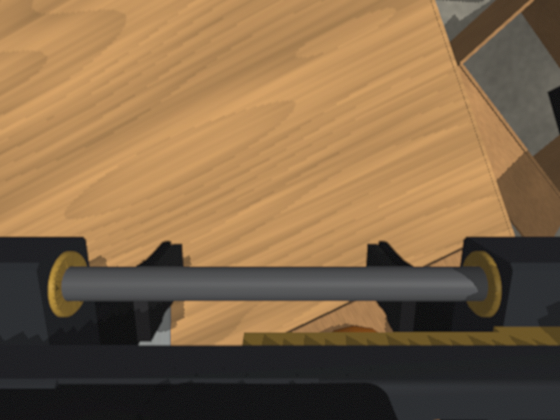

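```bash
cat > m.py <<'E'
from h import *
def rng(im,col):
    h=cv2.cvtColor(im,cv2.COLOR_BGR2HSV); f=lambda a,b:cv2.inRange(h,np.array(a),np.array(b))
    return {'red':lambda:f((0,170,60),(5,255,255))|f((174,170,60),(180,255,255)),'blue':lambda:f((105,150,50),(125,255,255)),
     'yellow':lambda:f((22,190,120),(32,255,255)),'orange':lambda:f((6,215,150),(14,255,255))}[col]()
def blobs(n,im,col,amin=120):
    m=rng(im,col); m=cv2.morphologyEx(m,cv2.MORPH_OPEN,np.ones((2,2)))
    out=[]
    for c in cv2.findContours(m,cv2.RETR_EXTERNAL,cv2.CHAIN_APPROX_NONE)[0]:
        if cv2.contourArea(c)>amin: out.append(c)
    return out
def rect(cm,c,z):
    P=np.array([ray(cm,u,v,z)[:2] for u,v in c.reshape(-1,2)])*1000
    (cx,cy),(w,h),a=cv2.minAreaRect(P.astype(np.float32))
    if w<h: w,h,a=h,w,a+90
    return round(cx),round(cy),round(w),round(h),round((a+90)%180-90,1)
E
python3 - <<'E'
from m import *
for n in ["scene","side"]:
    im=cv2.imread(f"pics/{n}0.png"); cm=cam(n)
    for col in ['red','blue','yellow','orange']:
        for c in blobs(n,im,col):
            x,y,w,h=cv2.boundingRect(c); print(n,col,(x,y,w,h),*[rect(cm,c,z) for z in (.01,.126,.176)])
im=cv2.imread("pics/scene0.png");cv2.imwrite("pics/cs.png",cv2.resize(im[160:330,160:470],None,fx=2.55,fy=2.55,interpolation=cv2.INTER_CUBIC))
im=cv2.imread("pics/side0.png");cv2.imwrite("pics/cd.png",cv2.resize(im[150:320,130:420],None,fx=2.7,fy=2.7,interpolation=cv2.INTER_CUBIC))
E
```

```text
scene red (366, 215, 38, 18) (312, 194, 137, 77, -43.1) (485, 260, 119, 67, -43.1) (560, 288, 111, 62, -43.1)
scene red (178, 191, 56, 31) (548, -371, 180, 112, 1.4) (690, -230, 156, 97, 1.4) (751, -169, 145, 90, 1.4)
scene blue (196, 222, 61, 37) (664, -181, 176, 108, -0.1) (791, -65, 153, 94, -0.1) (845, -15, 143, 88, -0.1)
scene blue (265, 177, 32, 22) (307, -234, 155, 76, 3.3) (481, -111, 134, 66, 3.3) (556, -58, 125, 62, 3.3)
scene orange (140, 214, 38, 31) (736, -394, 133, 125, -9.4) (853, -250, 116, 109, -9.4) (903, -188, 108, 102, -9.4)
side red (316, 327, 93, 74) (535, -389, 175, 105, 1.6) (479, -444, 151, 91, 1.6) (455, -468, 141, 85, 1.6)
side blue (314, 259, 78, 51) (652, -199, 172, 102, -0.1) (580, -280, 149, 88, -0.1) (549, -315, 139, 82, -0.1)
side blue (244, 247, 49, 33) (503, -28, 131, 73, 3.9) (451, -132, 113, 63, 3.9) (429, -177, 105, 59, 3.9)
side yellow (224, 171, 28, 22) (599, 351, 103, 84, 88.0) (534, 196, 89, 73, 88.0) (506, 129, 83, 68, 88.0)
side yellow (188, 163, 29, 16) (526, 469, 92, 78, -11.3) (471, 298, 80, 67, -11.3) (447, 224, 75, 63, -11.3)
side yellow (297, 0, 263, 283) (1616, 815, 2561, 1054, 89.7) (1414, 597, 2215, 912, 89.7) (1327, 503, 2066, 850, 89.7)
side orange (414, 289, 50, 35) (781, -364, 118, 73, -8.1) (691, -423, 102, 63, -8.1) (653, -448, 95, 59, -8.1)
```

```bash
ls
```

```text
h.py
m.py
pics
```

View pics/cs.png

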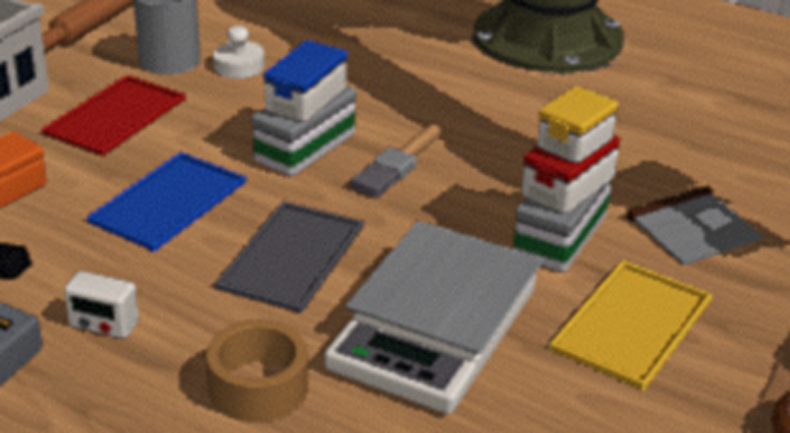

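View pics/cd.png

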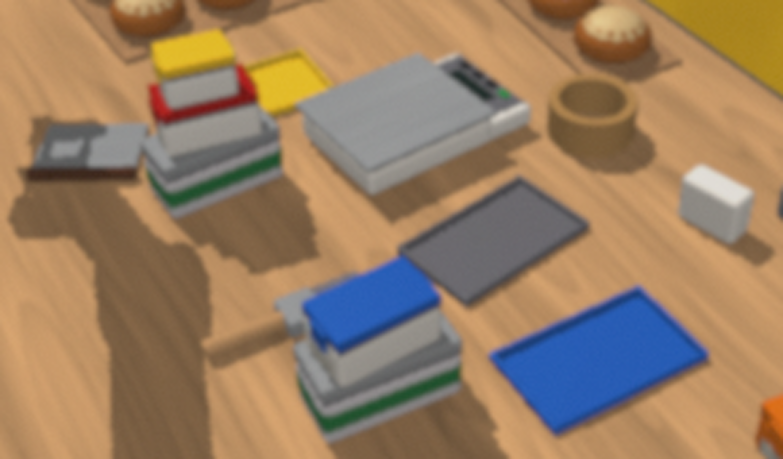

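```bash
python3 - <<'E'
from m import *
for n in ["scene","side"]:
    im=cv2.imread(f"pics/{n}0.png"); cm=cam(n)
    s=ctrl.get_state(); p=s["position"]; Rt=R.from_rotvec(s["tool_rot"]).as_matrix()
    pts=[[0,0,0]]+[[.11*np.cos(a),.11*np.sin(a),0] for a in np.arange(0,6.28,.2)]+[p+Rt@np.array([dx,0,.019]) for dx in(-.0435,0,.0435)]
    for P in pts:
        u=proj(cm,P); cv2.circle(im,(int(round(u[0])),int(round(u[1]))),1,(255,0,255),-1)
    cr=im[100:220,320:560] if n=="scene" else im[60:400,0:240]
    f=3.2 if n=="scene" else 1.75
    cv2.imwrite(f"pics/chk_{n}.png",cv2.resize(cr,None,fx=f,fy=f))
E
```

```text
(no output)
```

View pics/chk_scene.png

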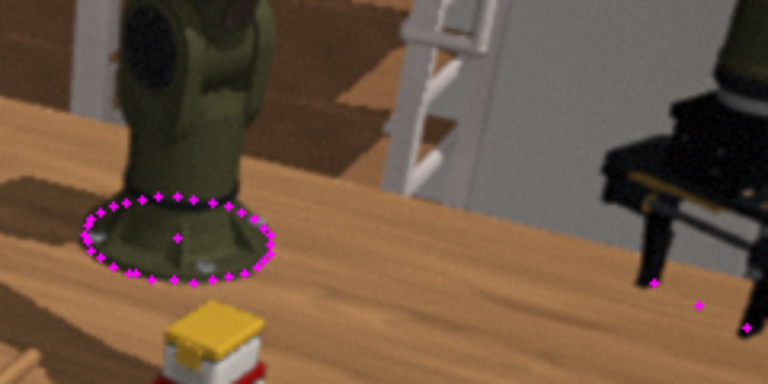

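View pics/chk_side.png

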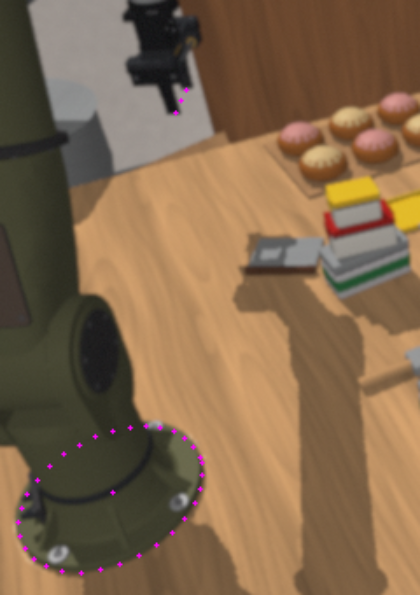

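```bash
python3 - <<'E'
from m import *
def box(cx,cy,L,W,a,z):
    a=np.radians(a);c,s=np.cos(a),np.sin(a)
    return [(cx+(c*x-s*y),cy+(s*x+c*y),z) for x,y in((-L/2,-W/2),(L/2,-W/2),(L/2,W/2),(-L/2,W/2))]
o=[]
for n in ["scene","side"]:
    im=cv2.imread(f"pics/{n}0.png"); cm=cam(n); S=3
    im=cv2.resize(im,None,fx=S,fy=S,interpolation=cv2.INTER_CUBIC)
    for (cx,cy,col) in ((.664,-.181,(0,255,0)),(.652,-.199,(255,0,255)),(.548,-.371,(0,255,0)),(.535,-.389,(255,0,255))):
        for z in (.01,):
            q=np.array([(proj(cm,P)+.5)*S for P in box(cx,cy,.176,.106,0.5,z)]).astype(np.int32)
            cv2.polylines(im,[q],True,col,1)
    o.append(im[180*S:270*S,170*S:270*S] if n=="scene" else im[250*S:410*S,300*S:400*S])
for i,x in enumerate(o): cv2.imwrite(f"pics/ov{i}.png",cv2.resize(x,None,fx=1.2,fy=1.2))
E
```

```text
(no output)
```

View pics/ov0.png

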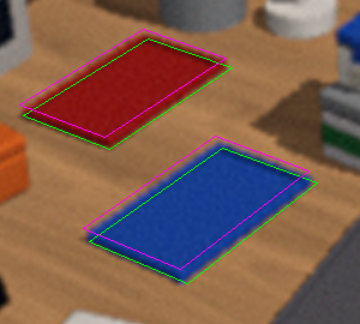

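View pics/ov1.png

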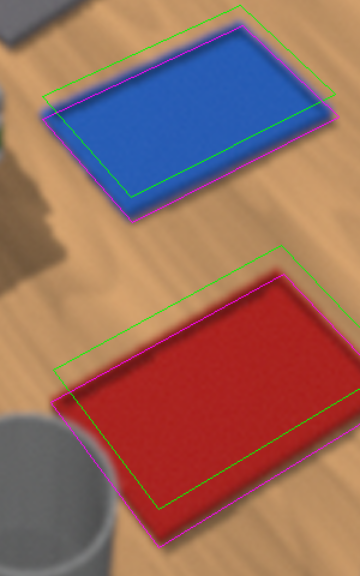

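```bash
python3 -m crank '{"dp":[[0,0,-4],[0,0,-4],[0,0,-4],[-4.5,2,0],[-4.5,2,0],[-4.5,2,0],[-4.5,2,0],[-4.5,2,0]],"delta_rot":[[0,0,-0.145],[0,0,-0.145],[0,0,-0.145],[0,0,0],[0,0,0],[0,0,0],[0,0,0],[0,0,0]]}' 8.7 20
```

```text
time: 0.95
position: [0.3797, 0.3568, 0.3614]
tool_rot: [-2.238, -2.205, -0.0]
ft_force: [0.5, 0.0, -0.7]
grip_width: 1.001
```

```bash
python3 -m crank '{"dp":[[-4.4,2,0],[-4.4,2,0],[-4.4,2,0],[-4.4,2,0],[-4.4,2,0],[-4.4,2,0],[0,0,-4],[0,0,0]],"delta_rot":[[0,0,-0.015],[0,0,0],[0,0,0],[0,0,0],[0,0,0],[0,0,0],[0,0,0],[0,0,0]]}'
python3 - <<'E'
from m import *
c=cam("wrist"); cv2.imwrite("pics/w1.png",ctrl.get_image("wrist")); print(c[1].round(3),c[2]); np.savez("w1.npz",K=c[0],R=c[1],p=c[2])
E
```

```text
time: 1.75
position: [0.5004, 0.093, 0.4058]
tool_rot: [2.224, 2.215, 0.01]
ft_force: [1.1, 0.4, 0.6]
grip_width: 1.005
[[ 0.004  0.969  0.249]
 [ 1.    -0.004  0.001]
 [ 0.002  0.249 -0.969]] [0.4339862  0.09215847 0.54781998]
```

View pics/w1.png

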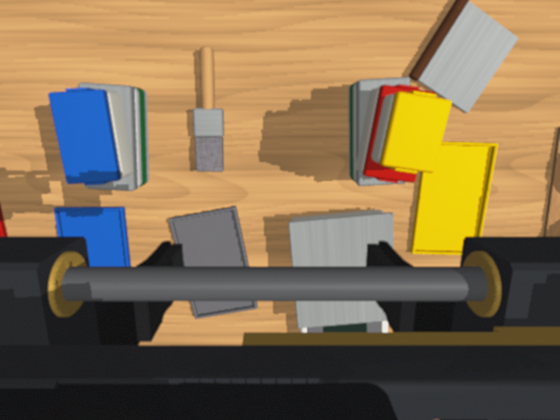

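```bash
python3 - <<'E'
from m import *
d=np.load("w1.npz"); cm=(d["K"],d["R"],d["p"]); im=cv2.imread("pics/w1.png")
for col in ['red','blue','yellow']:
    for c in blobs("w",im,col):
        print(col,cv2.boundingRect(c),*[rect(cm,c,z) for z in (.01,.126,.176)])
S=2
cv2.imwrite("pics/w1c.png",cv2.resize(im[70:270,330:530],None,fx=3.5,fy=3.5,interpolation=cv2.INTER_CUBIC)[:600])
cv2.imwrite("pics/w1d.png",cv2.resize(im[70:270,30:270],None,fx=3,fy=3,interpolation=cv2.INTER_CUBIC))
E
```

```text
red (365, 87, 54, 96) (461, 266, 135, 77, -0.2) (455, 229, 106, 60, -0.2) (452, 213, 93, 53, -0.2)
blue (56, 209, 74, 59) (615, -189, 105, 95, 89.7) (576, -128, 83, 75, 89.7) (559, -102, 73, 66, 89.7)
blue (51, 89, 70, 96) (462, -180, 136, 80, 3.3) (456, -121, 107, 63, 3.3) (453, -96, 94, 55, 3.3)
yellow (382, 92, 117, 164) (523, 335, 243, 167, -1.9) (504, 283, 191, 131, -1.9) (495, 260, 168, 116, -1.9)
```

View pics/w1c.png

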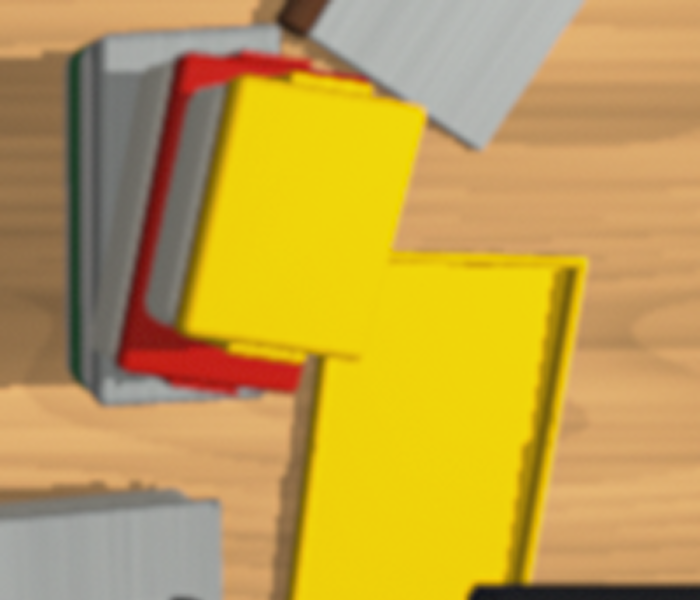

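View pics/w1d.png

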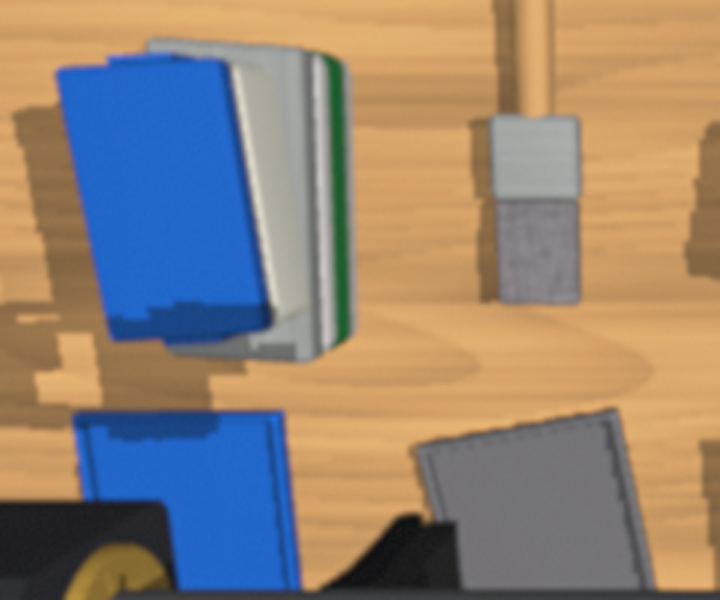

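```bash
cat >> m.py <<'E'
def W(f):
    d=np.load(f+".npz"); return (d["K"],d["R"],d["p"])
def snap(name):
    c=cam("wrist"); im=ctrl.get_image("wrist"); cv2.imwrite(f"pics/{name}.png",im); np.savez(name+".npz",K=c[0],R=c[1],p=c[2]); return im
def quad(cm,px,z):
    "corners in image order; returns centre mm, sides, angle of long side"
    P=np.array([ray(cm,u,v,z)[:2] for u,v in px])*1000
    e=[P[(i+1)%4]-P[i] for i in range(4)]; L=[np.linalg.norm(x) for x in e]
    if L[0]+L[2]>L[1]+L[3]: d=e[0]-e[2]
    else: d=e[1]-e[3]
    a=np.degrees(np.arctan2(d[1],d[0])); a=(a+90)%180-90
    return P.mean(0).round(1),np.round(L,1),round(a,1)
E
python3 - <<'E'
from m import *
c=W("w1")
s=lambda pts,f,o:[(x/f+o[0],y/f+o[1]) for x,y in pts]
print("yel",quad(c,s([(238,76),(425,108),(358,358),(182,332)],3.5,(330,70)),.176))
print("blue",quad(c,s([(57,72),(228,60),(272,326),(110,340)],3,(30,70)),.126))
print("redL edge",[ (ray(c,*p,.126)*1000).round(1) for p in s([(183,55),(120,365),(300,390)],3.5,(330,70))])
print("yeltray right edge",[ (ray(c,*p,.01)*1000).round(1) for p in s([(587,258),(525,584),(300,560),(320,357)],3.5,(330,70))])
print("greytray",[ (ray(c,*p,.01)*1000).round(1) for p in [(168,217),(237,206),(257,304),(193,318)]])
print("tinblue",[ (ray(c,*p,.07)*1000).round(1) for p in s([(148,40),(312,50),(315,360),(170,350)],3,(30,70))])
print("tinred",[ (ray(c,*p,.07)*1000).round(1) for p in s([(102,37),(278,28),(100,405),(260,395)],3.5,(330,70))])
print("scale",[ (ray(c,*p,.05)*1000).round(1) for p in [(290,220),(392,212),(303,328)]])
print("bluetray",[ (ray(c,*p,.01)*1000).round(1) for p in [(55,208),(124,207)]])
E
```

```text
yel (array([449.8, 234.6]), array([53.8, 71.3, 52.9, 72. ]), np.float64(-8.9))
blue (array([ 455.5, -121.5]), array([ 63.6,  98.9,  64.1, 100.1]), np.float64(3.0))
redL edge [array([400.5, 212.1, 126. ]), array([498.6, 197.9, 126. ]), array([507.3, 258.8, 126. ])]
yeltray right edge [array([472.3, 419.3,  10. ]), array([615.3, 413. ,  10. ]), array([603.6, 311.8,  10. ]), array([513.3, 311.9,  10. ])]
greytray [array([581. , -70.2,  10. ]), array([564.1,  36. ,  10. ]), array([729.1,  63.9,  10. ]), array([754.1, -42.2,  10. ])]
tinblue [array([ 391.8, -149.1,   70. ]), array([396. , -81.6,  70. ]), array([527. , -93.3,  70. ]), array([ 522.2, -157.2,   70. ])]
tinred [array([389.9, 198.8,  70. ]), array([387.1, 261.1,  70. ]), array([522.5, 205.2,  70. ]), array([518.9, 265.9,  70. ])]
scale [array([575.3, 115. ,  50. ]), array([564.2, 259.3,  50. ]), array([748.4, 136.2,  50. ])]
bluetray [array([ 566., -241.,   10.]), array([ 564.9, -135.9,   10. ])]
```

```bash
python3 -m crank '{"dp":[[4.7,-1.7,0],[4.7,-1.7,0],[4.7,-1.6,0],[0,0,3],[0,0,4],[0,0,4],[0,0,4],[0,0,0]],"delta_rot":[[0,0,0.08],[0,0,0.08],[0,0,0],[0,0,0],[0,0,0],[0,0,0],[0,0,0],[0,0,0]]}'
python3 - <<'E'
from m import *
for n in ("scene","side"): cv2.imwrite(f"pics/{n}1.png",ctrl.get_image(n))
a=cv2.imread("pics/scene1.png")[130:290,310:470]; b=cv2.imread("pics/side1.png")[80:240,130:290]
cv2.imwrite("pics/p1.png",cv2.resize(np.hstack([a,b]),None,fx=2.5,fy=2.5,interpolation=cv2.INTER_CUBIC))
E
```

```text
time: 2.6
position: [0.456, 0.2375, 0.245]
tool_rot: [-2.389, -2.038, 0.019]
ft_force: [-0.5, 0.4, -0.1]
grip_width: 1.002
```

View pics/p1.png

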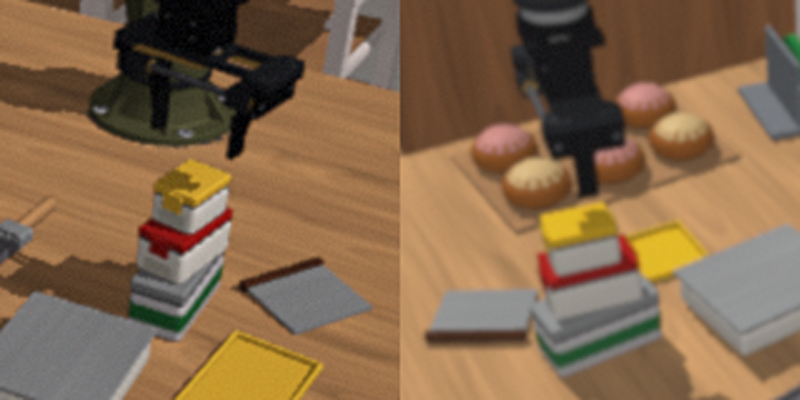

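```bash
python3 -m crank '{"dp":[[-0.4,-0.5,2],[0,0,2],[0,0,2],[0,0,1.5],[0,0,1],[0,0,0.4],[0,0,0],[0,0,0]],"delta_rot":[[0,0,0],[0,0,0],[0,0,0],[0,0,0],[0,0,0],[0,0,0],[0,0,0],[0,0,0]]}'
python3 -c "
from h import *
s=ctrl.get_state();print(s['position'],R.from_rotvec(s['tool_rot']).as_matrix().round(3))"
```

```text
time: 3.5
position: [0.4553, 0.2361, 0.1638]
tool_rot: [2.391, 2.037, 0.003]
ft_force: [0.3, 0.3, 0.5]
grip_width: 1.001
[0.45533544 0.23611536 0.16382699] [[ 0.159  0.987  0.002]
 [ 0.987 -0.159  0.001]
 [ 0.001  0.002 -1.   ]]
```

```bash
python3 -m crank '{"dp":[[0,-0.4,0.4],[0,0,0],[0,0,0],[0,0,0],[0,0,0],[0,0,0],[0,0,0],[0,0,0]],"delta_rot":[[0,0,0],[0,0,0],[0,0,0],[0,0,0],[0,0,0],[0,0,0],[0,0,0],[0,0,0]]}'
```

```text
time: 4.3
position: [0.4507, 0.2362, 0.1586]
tool_rot: [2.392, 2.037, 0.0]
ft_force: [-0.0, 0.7, 0.6]
grip_width: 1.0
```

```bash
python3 -m crank '{"dp":[[0,0,0],[0,0,0],[0,0,0],[0,0,0],[0,0,0],[0,0,0],[0,0,0],[0,0,0]],"delta_rot":[[0,0,0],[0,0,0],[0,0,0],[0,0,0],[0,0,0],[0,0,0],[0,0,0],[0,0,0]]}' 4 20
```

```text
time: 5.1
position: [0.4506, 0.2363, 0.1586]
tool_rot: [-2.392, -2.037, -0.0]
ft_force: [0.3, 0.3, 0.5]
grip_width: 0.644
```

```bash
python3 -m crank '{"dp":[[0,0,-0.5],[0,0,-1.5],[0,0,-3],[0,0,-4],[0,0,-4],[0,0,-4],[0,3,-4],[0,3,-3]],"delta_rot":[[0,0,0],[0,0,0],[0,0,0],[0,0,0],[0,0,0],[0,0,0],[0,0,0],[0,0,0]]}' && python3 -m crank '{"dp":[[2.5,3,0],[2.5,3,0],[3,3,0],[3,3,0],[3,0,0],[0,0,0],[0,0,0],[0,0,0]],"delta_rot":[[0,0,-0.07],[0,0,-0.065],[0,0,0],[0,0,0],[0,0,0],[0,0,0],[0,0,0],[0,0,0]]}' && python3 - <<'E'
from m import *
snap("w2")
E
```

```text
time: 5.9
position: [0.5102, 0.2271, 0.4022]
tool_rot: [2.389, 2.039, 0.006]
ft_force: [1.0, 0.3, -2.1]
grip_width: 0.641
time: 6.7
position: [0.6379, 0.3562, 0.3989]
tool_rot: [2.249, 2.192, -0.0]
ft_force: [-0.8, 0.3, -2.2]
grip_width: 0.646
```

View pics/w2.png

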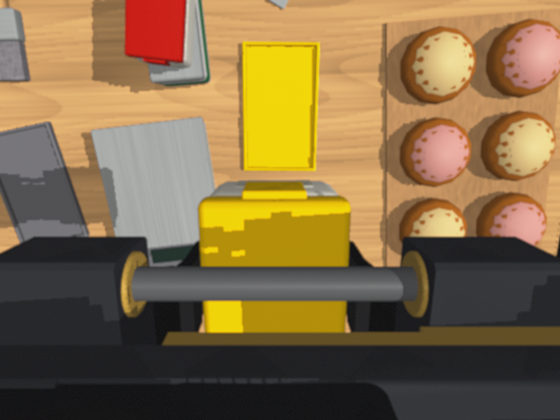

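```bash
python3 - <<'E'
from m import *
im=cv2.imread("pics/w2.png"); c=W("w2")
for b in blobs("w",im,"yellow"): print(cv2.boundingRect(b),rect(c,b,.01))
s=np.load("w2.npz")
cv2.imwrite("pics/w2c.png",cv2.resize(im[30:260,0:330],None,fx=2.4,fy=2.4,interpolation=cv2.INTER_CUBIC))
E
```

```text
(204, 302, 143, 33) (885, 350, 230, 58, 88.5)
(200, 184, 152, 83) (729, 354, 230, 130, 88.5)
(243, 43, 78, 129) (559, 366, 174, 105, -1.8)
```

View pics/w2c.png

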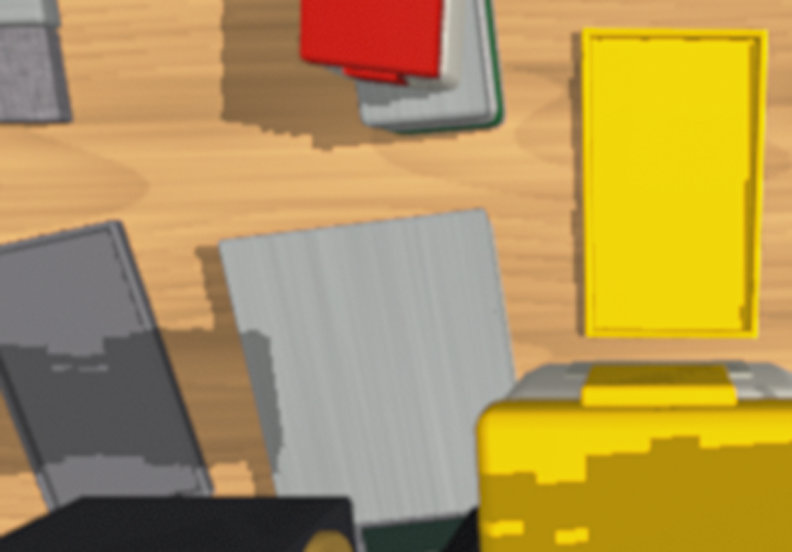

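```bash
python3 -m crank '{"dp":[[0.4,-4,0],[0.4,-3.9,2],[0,0,4.5],[0,0,4.5],[0,0,4.5],[0,0,4.5],[0,0,4],[0,0,3]],"delta_rot":[[0,0,0],[0,0,0],[0,0,0],[0,0,0],[0,0,0],[0,0,0],[0,0,0],[0,0,0]]}' && python3 -m crank '{"dp":[[0,0,2],[0,0,2],[0,0,1.5],[0,0,1],[0,0,0.5],[0,0,0],[0,0,0],[0,0,0]],"delta_rot":[[0,0,0],[0,0,0],[0,0,0],[0,0,0],[0,0,0],[0,0,0],[0,0,0],[0,0,0]]}'
```

```text
time: 7.55
position: [0.5582, 0.3653, 0.1266]
tool_rot: [-2.25, -2.192, 0.003]
ft_force: [0.4, 0.9, -1.6]
grip_width: 0.643
time: 8.35
position: [0.5597, 0.3677, 0.0597]
tool_rot: [2.249, 2.194, 0.003]
ft_force: [0.1, -0.8, -1.8]
grip_width: 0.643
```

```bash
python3 -m crank '{"dp":[[-0.2,0,0.6],[0,0,0.6],[0,0,0.4],[0,0,0.3],[0,0,0.2],[0,0,0.1],[0,0,0],[0,0,0]],"delta_rot":[[0,0,0],[0,0,0],[0,0,0],[0,0,0],[0,0,0],[0,0,0],[0,0,0],[0,0,0]]}'
```

```text
time: 9.15
position: [0.5591, 0.3654, 0.0368]
tool_rot: [2.249, 2.194, 0.001]
ft_force: [1.3, 0.6, -1.1]
grip_width: 0.642
```

```bash
python3 -m crank '{"dp":[[0,0,0.1],[0,0,0],[0,0,0.1],[0,0,0],[0,0,0],[0,0,0],[0,0,0],[0,0,0]],"delta_rot":[[0,0,0],[0,0,0],[0,0,0],[0,0,0],[0,0,0],[0,0,0],[0,0,0],[0,0,0]]}'
```

```text
time: 9.95
position: [0.5591, 0.3654, 0.0356]
tool_rot: [-2.249, -2.194, -0.001]
ft_force: [-2.2, -1.6, 5.3]
grip_width: 0.646
```

```bash
python3 -m crank '{"dp":[[0,0,0],[0,0,0],[0,0,0],[0,0,0],[0,0,-0.5],[0,0,-2],[0,0,-4],[0,0,-4.5]],"delta_rot":[[0,0,0],[0,0,0],[0,0,0],[0,0,0],[0,0,0],[0,0,0],[0,0,0],[0,0,0]]}' 7.5 && python3 -m crank '{"dp":[[0,0,-4.5],[0,0,-4.5],[0,0,-4.5],[-3,2,-3],[-3,2,-3],[-4,2,-3],[-4.5,1,0],[-4.5,0,0]],"delta_rot":[[0,0,0],[0,0,0],[0,0,0],[0,0,0],[0,0,0],[0,0,0],[0,0,0],[0,0,0]]}' 8.7 && python3 -m crank '{"dp":[[-4.5,0,0],[-4.5,0,0],[-4.5,0,0],[-4.5,0,0],[-4.5,0,0],[-4.5,0,0],[-2,0,0],[0,0,0]],"delta_rot":[[0,0,0],[0,0,0],[0,0,0],[0,0,0],[0,0,0],[0,0,0],[0,0,0],[0,0,0]]}'
python3 - <<'E'
from m import *
snap("w3"); cv2.imwrite("pics/scene3.png",ctrl.get_image("scene"))
E
```

```text
time: 10.75
position: [0.558, 0.3646, 0.1445]
tool_rot: [-2.249, -2.193, 0.005]
ft_force: [0.3, 1.0, -0.3]
grip_width: 0.865
time: 11.55
position: [0.6242, 0.1745, 0.3685]
tool_rot: [2.248, 2.192, 0.003]
ft_force: [0.6, 0.3, -0.7]
grip_width: 1.001
time: 12.35
position: [0.6146, -0.1189, 0.3681]
tool_rot: [2.256, 2.183, -0.002]
ft_force: [-1.1, 0.3, 0.4]
grip_width: 0.998
```

View pics/w3.png

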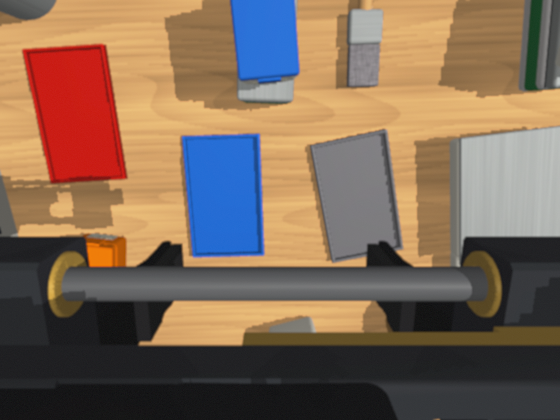

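View pics/scene3.png

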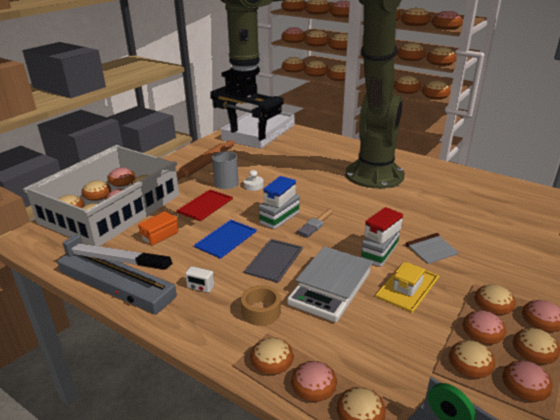

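```bash
python3 - <<'E'
from m import *
im=cv2.imread("pics/w3.png"); c=W("w3")
for col in("red","blue"):
  for b in blobs("w",im,col): print(col,cv2.boundingRect(b),rect(c,b,.01),rect(c,b,.126))
h=cv2.cvtColor(im,cv2.COLOR_BGR2HSV); m=cv2.inRange(h,(0,0,50),(180,50,135)); m[:125]=0; m[262:]=0; m[:,:300]=0; m[:,405:]=0
for b in cv2.findContours(cv2.morphologyEx(m,cv2.MORPH_OPEN,np.ones((3,3))),cv2.RETR_EXTERNAL,cv2.CHAIN_APPROX_NONE)[0]:
  if cv2.contourArea(b)>1500: print("grey",cv2.boundingRect(b),rect(c,b,.01),rect(c,cv2.convexHull(b),.01))
cv2.imwrite("pics/w3c.png",cv2.resize(im[0:270,0:420],None,fx=1.9,fy=1.9,interpolation=cv2.INTER_CUBIC))
E
```

```text
red (24, 46, 103, 138) (537, -381, 173, 106, 1.7) (540, -320, 133, 82, 1.7)
blue (184, 136, 80, 121) (655, -191, 172, 103, -0.1) (630, -174, 132, 79, -0.1)
blue (232, 0, 68, 84) (452, -125, 100, 78, 2.9) (474, -123, 77, 60, 2.9)
grey (311, 130, 91, 132) (660, -5, 173, 104, 10.3) (660, -5, 173, 104, 10.3)
```

View pics/w3c.png

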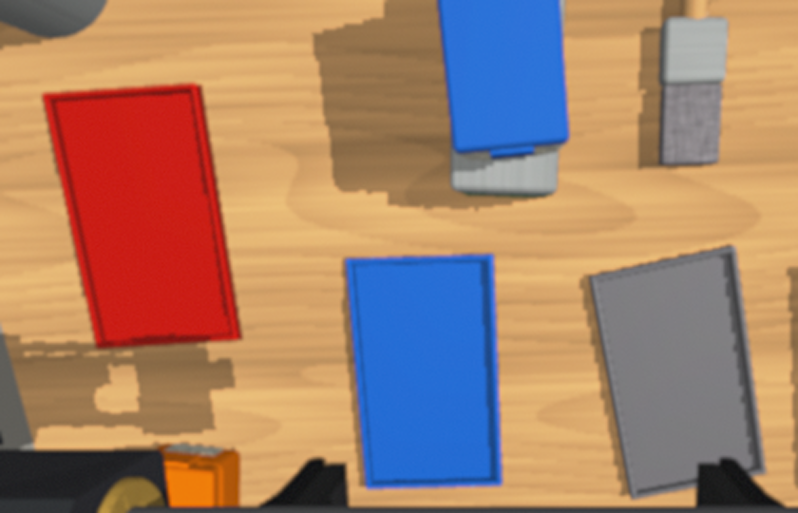

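```bash
python3 -m crank '{"dp":[[-0.2,-4,0],[-0.2,-4,0],[-0.2,-4,0],[-0.2,-3.8,0],[0,0,4],[0,0,4.5],[0,0,4.5],[0,0,3]],"delta_rot":[[0,0,0],[0,0,0],[0,0,0],[0,0,-0.085],[0,0,0],[0,0,0],[0,0,0],[0,0,0]]}' && python3 -m crank '{"dp":[[0,0,0],[0,0,0],[0,0,0],[0,0,0],[0,0,0],[0,0,0],[0,0,0],[0,0,0]],"delta_rot":[[0,0,0],[0,0,0],[0,0,0],[0,0,0],[0,0,0],[0,0,0],[0,0,0],[0,0,0]]}'
```

```text
time: 13.25
position: [0.4565, -0.1149, 0.2048]
tool_rot: [-2.148, -2.29, 0.001]
ft_force: [0.3, 0.9, -0.7]
grip_width: 1.002
time: 14.05
position: [0.4576, -0.1175, 0.2075]
tool_rot: [2.154, 2.287, 0.0]
ft_force: [-0.4, -0.7, -0.4]
grip_width: 1.001
```

```bash
python3 -m crank '{"dp":[[-0.45,-0.15,2],[0,0,2.5],[0,0,2.5],[0,0,1.8],[0,0,1],[0,0,0.5],[0,0,0],[0,0,0]],"delta_rot":[[0,0,0],[0,0,0],[0,0,0],[0,0,0],[0,0,0],[0,0,0],[0,0,0],[0,0,0]]}' && python3 -m crank '{"dp":[[0,0,0],[0,0,0],[0,0,0],[0,0,0],[0,0,0],[0,0,0],[0,0,0],[0,0,0]],"delta_rot":[[0,0,0],[0,0,0],[0,0,0],[0,0,0],[0,0,0],[0,0,0],[0,0,0],[0,0,0]]}' 5 25
```

```text
time: 14.85
position: [0.457, -0.1222, 0.1052]
tool_rot: [2.153, 2.286, 0.001]
ft_force: [0.3, -0.0, 0.3]
grip_width: 0.998
time: 15.65
position: [0.4566, -0.1224, 0.1047]
tool_rot: [2.153, 2.287, 0.0]
ft_force: [-0.8, -0.5, 3.0]
grip_width: 0.709
```

```bash
python3 -m crank '{"dp":[[0,0,-0.5],[0,0,-1.5],[0,0,-3],[0,0,-4],[0,0,-1],[-1.4,4,0],[-1.4,4,0],[-1.4,4,0]],"delta_rot":[[0,0,0],[0,0,0],[0,0,0],[0,0,0],[0,0,0.062],[0,0,0],[0,0,0],[0,0,0]]}' && python3 -m crank '{"dp":[[-1.4,4,0],[-1.3,3.8,0],[0,0,3],[0,0,3],[0,0,2],[0,0,2],[0,0,0],[0,0,0]],"delta_rot":[[0,0,0],[0,0,0],[0,0,0],[0,0,0],[0,0,0],[0,0,0],[0,0,0],[0,0,0]]}' && python3 -m crank '{"dp":[[0,0,0],[0,0,0],[0,0,0],[0,0,0],[0,0,0],[0,0,0],[0,0,0],[0,0,0]],"delta_rot":[[0,0,0],[0,0,0],[0,0,0],[0,0,0],[0,0,0],[0,0,0],[0,0,0],[0,0,0]]}'
```

```text
time: 16.45
position: [0.5772, -0.1637, 0.2041]
tool_rot: [-2.221, -2.22, -0.001]
ft_force: [0.9, -0.6, -2.1]
grip_width: 0.709
time: 17.25
position: [0.6538, -0.1908, 0.1039]
tool_rot: [-2.222, -2.219, 0.001]
ft_force: [-0.1, -0.2, -1.8]
grip_width: 0.71
time: 18.05
position: [0.6542, -0.1914, 0.1044]
tool_rot: [-2.223, -2.219, 0.0]
ft_force: [0.6, 0.7, -2.9]
grip_width: 0.709
```

```bash
python3 -m crank '{"dp":[[0.1,0.1,2],[0,0,2],[0,0,1.3],[0,0,0.7],[0,0,0.3],[0,0,0.2],[0,0,0],[0,0,0]],"delta_rot":[[0,0,0],[0,0,0],[0,0,0],[0,0,0],[0,0,0],[0,0,0],[0,0,0],[0,0,0]]}' && python3 -m crank '{"dp":[[0,0,0.1],[0,0,0],[0,0,0.1],[0,0,0],[0,0,0],[0,0,0],[0,0,0],[0,0,0]],"delta_rot":[[0,0,0],[0,0,0],[0,0,0],[0,0,0],[0,0,0],[0,0,0],[0,0,0],[0,0,0]]}'
```

```text
time: 18.85
position: [0.6557, -0.1906, 0.0402]
tool_rot: [2.223, 2.219, 0.001]
ft_force: [0.7, -0.2, -2.4]
grip_width: 0.713
time: 19.65
position: [0.6555, -0.1904, 0.0378]
tool_rot: [2.223, 2.219, 0.001]
ft_force: [0.6, -0.2, 1.4]
grip_width: 0.708
```

```bash
python3 -m crank '{"dp":[[0,0,0.05],[0,0,0],[0,0,0],[0,0,0],[0,0,-0.5],[0,0,-2],[0,0,-4],[0,0,-4.5]],"delta_rot":[[0,0,0],[0,0,0],[0,0,0],[0,0,0],[0,0,0],[0,0,0],[0,0,0],[0,0,0]]}' 7.5 && python3 -m crank '{"dp":[[0,0,-4.5],[2,-1.5,-4],[4,-2,-2],[4,-2,-2],[4,-2,-2],[4.5,-2,0],[4.5,-2,0],[4.5,-2,0]],"delta_rot":[[0,0,0],[0,0,0],[0,0,0],[0,0,0],[0,0,0],[0,0,0],[0,0,0],[0,0,0]]}' 8.7 && python3 -m crank '{"dp":[[4.5,-1.5,0],[4.5,0,0],[4,0,0],[0,0,-3],[0,0,-2],[0,0,0],[0,0,0],[0,0,0]],"delta_rot":[[0,0,0],[0,0,0],[0,0,0],[0,0,0],[0,0,0],[0,0,0],[0,0,0],[0,0,0]]}'
python3 - <<'E'
from m import *
im=snap("w4"); c=W("w4")
for b in blobs("w",im,"red"): print(cv2.boundingRect(b),rect(c,b,.126))
E
```

```text
time: 20.45
position: [0.6541, -0.1901, 0.1469]
tool_rot: [-2.222, -2.218, 0.003]
ft_force: [0.7, -0.6, -0.3]
grip_width: 0.865
time: 21.25
position: [0.5197, 0.0863, 0.2929]
tool_rot: [2.223, 2.219, 0.003]
ft_force: [0.3, 0.1, -0.9]
grip_width: 1.002
time: 22.05
position: [0.5055, 0.2143, 0.3409]
tool_rot: [-2.224, -2.218, 0.002]
ft_force: [-0.6, 0.2, 0.1]
grip_width: 1.001
(261, 77, 77, 114) (455, 236, 106, 60, -8.5)
```

View pics/w4.png

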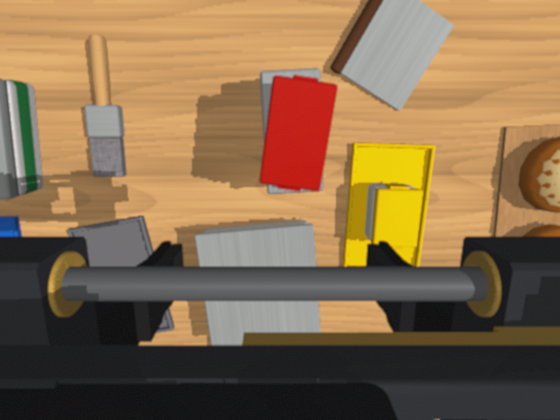

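```bash
python3 -m crank '{"dp":[[1.1,-2.5,0],[1.1,-2.5,0],[0,0,4],[0,0,4.5],[0,0,4],[0,0,3],[0,0,0],[0,0,0]],"delta_rot":[[0,0,0],[0,0,0],[0,0,0.075],[0,0,0.07],[0,0,0],[0,0,0],[0,0,0],[0,0,0]]}' && python3 -m crank '{"dp":[[0,0,2],[0,0,2],[0,0,2],[0,0,1.2],[0,0,0.6],[0,0,0.4],[0,0,0],[0,0,0]],"delta_rot":[[0,0,0],[0,0,0],[0,0,0],[0,0,0],[0,0,0],[0,0,0],[0,0,0],[0,0,0]]}'
```

```text
time: 22.9
position: [0.4558, 0.2366, 0.187]
tool_rot: [-2.379, -2.052, 0.002]
ft_force: [0.0, 0.7, 1.0]
grip_width: 1.002
time: 23.7
position: [0.4565, 0.2373, 0.1058]
tool_rot: [2.378, 2.052, 0.002]
ft_force: [0.2, 0.7, 0.1]
grip_width: 0.999
```

```bash
python3 -m crank '{"dp":[[0,-0.1,0.1],[0,0,0],[0,0,0],[0,0,0],[0,0,0],[0,0,0],[0,0,0],[0,0,0]],"delta_rot":[[0,0,0],[0,0,0],[0,0,0],[0,0,0],[0,0,0],[0,0,0],[0,0,0],[0,0,0]]}' 5 25
```

```text
time: 24.5
position: [0.455, 0.2369, 0.104]
tool_rot: [2.378, 2.052, -0.0]
ft_force: [-0.6, -1.3, 1.1]
grip_width: 0.712
```

```bash
python3 -m crank '{"dp":[[0,0,-0.5],[0,0,-2],[0,0,-4],[0,0,-4.5],[0,0,-4],[-4.4,0.9,0],[-4.4,0.9,0],[-4.4,0.9,0]],"delta_rot":[[0,0,0],[0,0,0],[0,0,0],[0,0,-0.09],[0,0,-0.086],[0,0,0],[0,0,0],[0,0,0]]}' && python3 -m crank '{"dp":[[-4.4,0.9,0],[-4.4,0.9,0],[-4.4,0.9,0],[-4.4,0.9,0],[-4.4,0,0],[-4.4,0,0],[-4.4,0,0],[-4.4,0,0]],"delta_rot":[[0,0,0],[0,0,0],[0,0,0],[0,0,0],[0,0,0],[0,0,0],[0,0,0],[0,0,0]]}' && python3 -m crank '{"dp":[[-4.4,0,0],[-4.4,0,0],[-4.4,0,0],[0,0,0],[0,0,0],[0,0,0],[0,0,0],[0,0,0]],"delta_rot":[[0,0,0],[0,0,0],[0,0,0],[0,0,0],[0,0,0],[0,0,0],[0,0,0],[0,0,0]]}'
```

```text
time: 25.3
position: [0.4858, 0.1047, 0.254]
tool_rot: [2.187, 2.255, 0.001]
ft_force: [1.6, -0.6, -3.3]
grip_width: 0.711
time: 26.1
position: [0.5319, -0.2461, 0.2536]
tool_rot: [-2.188, -2.254, -0.001]
ft_force: [0.8, 0.1, -1.9]
grip_width: 0.71
time: 26.9
position: [0.5367, -0.3752, 0.2541]
tool_rot: [-2.186, -2.256, -0.002]
ft_force: [-0.1, -0.5, -3.0]
grip_width: 0.71
```

```bash
python3 -m crank '{"dp":[[-0.6,0,2],[0,0,3],[0,0,3.5],[0,0,3.5],[0,0,2],[0,0,1],[0,0,0],[0,0,0]],"delta_rot":[[0,0,0],[0,0,0],[0,0,0],[0,0,0],[0,0,0],[0,0,0],[0,0,0],[0,0,0]]}' && python3 -m crank '{"dp":[[0,0,2],[0,0,2],[0,0,1],[0,0,0.7],[0,0,0.4],[0,0,0.2],[0,0,0],[0,0,0]],"delta_rot":[[0,0,0],[0,0,0],[0,0,0],[0,0,0],[0,0,0],[0,0,0],[0,0,0],[0,0,0]]}'
```

```text
time: 27.7
position: [0.537, -0.3831, 0.1053]
tool_rot: [2.187, 2.253, 0.001]
ft_force: [0.2, -0.7, -2.7]
grip_width: 0.711
time: 28.5
position: [0.5365, -0.3831, 0.0416]
tool_rot: [2.188, 2.253, 0.001]
ft_force: [0.4, 0.7, -2.7]
grip_width: 0.711
```

```bash
python3 -m crank '{"dp":[[0.2,0,0.2],[0,0,0.1],[0,0,0.1],[0,0,0],[0,0,0],[0,0,0.1],[0,0,0],[0,0,0]],"delta_rot":[[0,0,0],[0,0,0],[0,0,0],[0,0,0],[0,0,0],[0,0,0],[0,0,0],[0,0,0]]}'
```

```text
time: 29.3
position: [0.5363, -0.3807, 0.0371]
tool_rot: [-2.189, -2.254, -0.001]
ft_force: [-2.1, 2.0, 5.1]
grip_width: 0.713
```

```bash
python3 -m crank '{"dp":[[0,0,0],[0,0,0],[0,0,0],[0,0,0],[0,0,-0.5],[0,0,-2],[0,0,-4],[0,0,-4.5]],"delta_rot":[[0,0,0],[0,0,0],[0,0,0],[0,0,0],[0,0,0],[0,0,0],[0,0,0],[0,0,0]]}' 7.5 && python3 -m crank '{"dp":[[0,0,-4.5],[2,0,-4.5],[2,0,-4.5],[2,0,-4.5],[4,0,-2],[4,0,-1],[4,0,0],[4,0,0]],"delta_rot":[[0,0,0],[0,0,0],[0,0,0],[0,0,0],[0,0,0],[0,0,0],[0,0,0],[0,0,0]]}' 8.7 && python3 -m crank '{"dp":[[4,0,0],[0,0,0],[0,0,0],[0,0,0],[0,0,0],[0,0,0],[0,0,0],[0,0,0]],"delta_rot":[[0,0,0],[0,0,0],[0,0,0],[0,0,0],[0,0,0],[0,0,0],[0,0,0],[0,0,0]]}'
python3 - <<'E'
from m import *
im=snap("w5"); cv2.imwrite("pics/w5c.png",cv2.resize(im[0:260,0:420],None,fx=1.9,fy=1.9,interpolation=cv2.INTER_CUBIC))
E
```

```text
time: 30.1
position: [0.5352, -0.3803, 0.146]
tool_rot: [-2.187, -2.251, 0.002]
ft_force: [1.3, -0.1, 0.7]
grip_width: 0.864
time: 30.9
position: [0.5294, -0.1597, 0.357]
tool_rot: [2.188, 2.252, 0.002]
ft_force: [0.7, 0.1, -0.4]
grip_width: 1.002
time: 31.7
position: [0.5284, -0.1214, 0.3558]
tool_rot: [-2.19, -2.253, 0.0]
ft_force: [0.1, -0.2, 0.1]
grip_width: 0.999
```

View pics/w5.png

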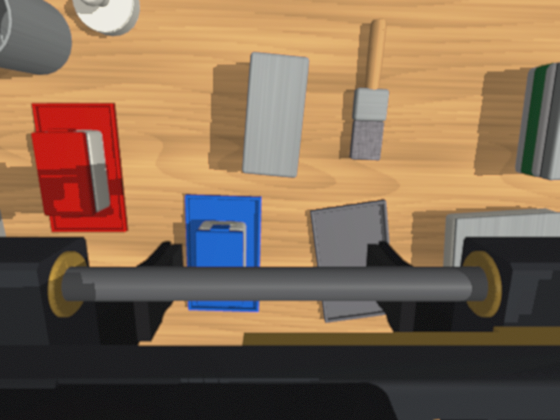

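View pics/w5c.png

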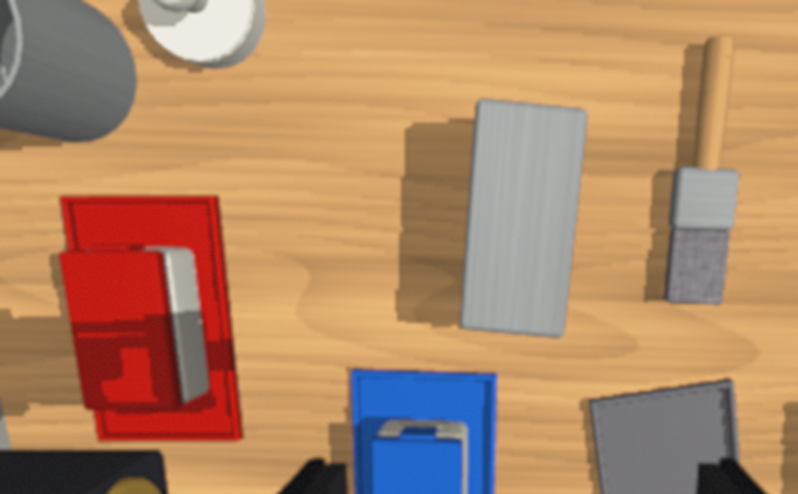

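```bash
python3 - <<'E'
from m import *
c=W("w5"); im=cv2.imread("pics/w5.png")
print(quad(c,[(x/1.9,y/1.9) for x,y in [(478,98),(587,109),(562,337),(461,327)]],.07))
h=cv2.cvtColor(im,cv2.COLOR_BGR2HSV); m=cv2.inRange(h,(0,0,110),(180,45,255)); m[:,:225]=0;m[:,330:]=0;m[200:]=0
b=max(cv2.findContours(m,0,1)[0],key=cv2.contourArea); print(cv2.boundingRect(b),rect(c,b,.07))
print(quad(c,[(x/1.9,y/1.9) for x,y in [(60,254),(145,250),(180,400),(84,409)]],.059), "redlid approx")
c=W("w4"); im=cv2.imread("pics/w4.png")
print("scale",[(ray(c,*p,.05)*1000).round(1) for p in [(196,233),(312,221)]])
c=W("w2")
print("scale",[(ray(c,x/2.4,y/2.4+30,.05)*1000).round(1) for x,y in [(220,242),(487,208),(516,380),(280,480),(300,528)]])
E
```

```text
(array([ 459.5, -123.9]), array([ 63.2, 133.4,  63.3, 133. ]), np.float64(-3.8))
(242, 52, 67, 125) (459, -125, 133, 65, -3.9)
(array([ 533.6, -380.3]), array([53.3, 96.7, 64.2, 99.8]), np.float64(4.5)) redlid approx
scale [array([576.2, 115.4,  50. ]), array([561. , 259.8,  50. ])]
scale [array([580.2, 115.2,  50. ]), array([565.9, 263.5,  50. ]), array([661.4, 273. ,  50. ]), array([717.5, 130.2,  50. ]), array([747.6, 138.3,  50. ])]
```

```bash
python3 -m crank '{"dp":[[-0.1,-3.5,0],[0,-3.4,0],[0,0,4.5],[0,0,4.5],[0,0,4.5],[0,0,4.5],[0,0,4],[0,0,2]],"delta_rot":[[0,0,0],[0,0,0],[0,0,0.096],[0,0,0],[0,0,0],[0,0,0],[0,0,0],[0,0,0]]}' && python3 -m crank '{"dp":[[0,0,2],[0,0,2],[0,0,1.5],[0,0,0.8],[0,0,0.4],[0,0,0],[0,0,0],[0,0,0]],"delta_rot":[[0,0,0],[0,0,0],[0,0,0],[0,0,0],[0,0,0],[0,0,0],[0,0,0],[0,0,0]]}'
```

```text
time: 32.55
position: [0.4572, -0.1236, 0.1125]
tool_rot: [-2.292, -2.143, 0.005]
ft_force: [0.3, -0.4, 0.8]
grip_width: 1.0
time: 33.35
position: [0.4602, -0.124, 0.0497]
tool_rot: [2.294, 2.145, 0.002]
ft_force: [-0.6, 0.5, -0.7]
grip_width: 0.999
```

```bash
python3 -m crank '{"dp":[[0,0,0.5],[0,0,0],[0,0,0],[0,0,0],[0,0,0],[0,0,0],[0,0,0],[0,0,0]],"delta_rot":[[0,0,0],[0,0,0],[0,0,0],[0,0,0],[0,0,0],[0,0,0],[0,0,0],[0,0,0]]}' && python3 -m crank '{"dp":[[0,0,0],[0,0,0],[0,0,0],[0,0,0],[0,0,0],[0,0,0],[0,0,0],[0,0,0]],"delta_rot":[[0,0,0],[0,0,0],[0,0,0],[0,0,0],[0,0,0],[0,0,0],[0,0,0],[0,0,0]]}' 5.5 40 && python3 -m crank '{"dp":[[0,0,-0.3],[0,0,-0.7],[0,0,-1.5],[0,0,-1],[0,0,0],[0,0,0],[0,0,0],[0,0,0]],"delta_rot":[[0,0,0],[0,0,0],[0,0,0],[0,0,0],[0,0,0],[0,0,0],[0,0,0],[0,0,0]]}' && python3 -m crank '{"dp":[[0,0,-1.5],[0,0,-1.5],[0,0,0],[0,0,0],[0,0,0],[0,0,0],[0,0,0],[0,0,0]],"delta_rot":[[0,0,0],[0,0,0],[0,0,0],[0,0,0],[0,0,0],[0,0,0],[0,0,0],[0,0,0]]}'
```

```text
time: 34.15
position: [0.4596, -0.1239, 0.0439]
tool_rot: [2.294, 2.146, 0.0]
ft_force: [0.3, 0.6, 0.8]
grip_width: 1.0
time: 34.95
position: [0.4595, -0.1239, 0.0439]
tool_rot: [-2.294, -2.146, -0.0]
ft_force: [-0.4, 0.7, -0.5]
grip_width: 0.754
time: 35.75
position: [0.459, -0.1239, 0.0783]
tool_rot: [-2.294, -2.145, 0.001]
ft_force: [0.2, -0.2, -6.7]
grip_width: 0.758
time: 36.55
position: [0.4593, -0.1239, 0.1086]
tool_rot: [-2.294, -2.146, 0.001]
ft_force: [-1.1, -0.1, -6.3]
grip_width: 0.756
```

```bash
python3 -m crank '{"dp":[[0,0,-2],[0,0,-4],[0,0,-4],[0,0,-4],[0,2,-4],[0,3,-3.5],[0,4,-3.5],[1,4,-3]],"delta_rot":[[0,0,0],[0,0,0],[0,0,0],[0,0,0],[0,0,0],[0,0,0],[0,0,0],[0,0,0]]}' && python3 -m crank '{"dp":[[3,4,0],[3,4,0],[2,2,0],[0,0,0],[0,0,0],[0,0,0],[0,0,0],[0,0,0]],"delta_rot":[[0,0,-0.08],[0,0,-0.082],[0,0,0],[0,0,0],[0,0,0],[0,0,0],[0,0,0],[0,0,0]]}'
python3 - <<'E'
from m import *
im=snap("w6")
E
```

```text
time: 37.35
position: [0.5875, -0.1245, 0.3885]
tool_rot: [2.295, 2.142, 0.001]
ft_force: [0.4, -2.0, -5.6]
grip_width: 0.756
time: 38.15
position: [0.6858, -0.0442, 0.3869]
tool_rot: [2.115, 2.323, 0.001]
ft_force: [-0.2, -0.0, -6.3]
grip_width: 0.753
```

View pics/w6.png

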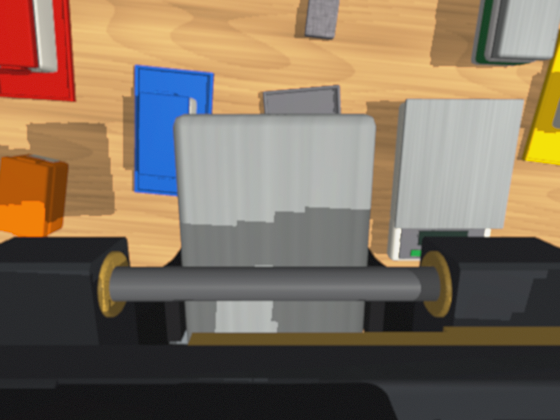

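```bash
python3 - <<'E'
from m import *
im=cv2.imread("pics/w6.png"); cv2.imwrite("pics/w6c.png",cv2.resize(im[85:265,375:545],None,fx=3.3,fy=3.3,interpolation=cv2.INTER_CUBIC))
E
```

```text
(no output)
```

View pics/w6c.png

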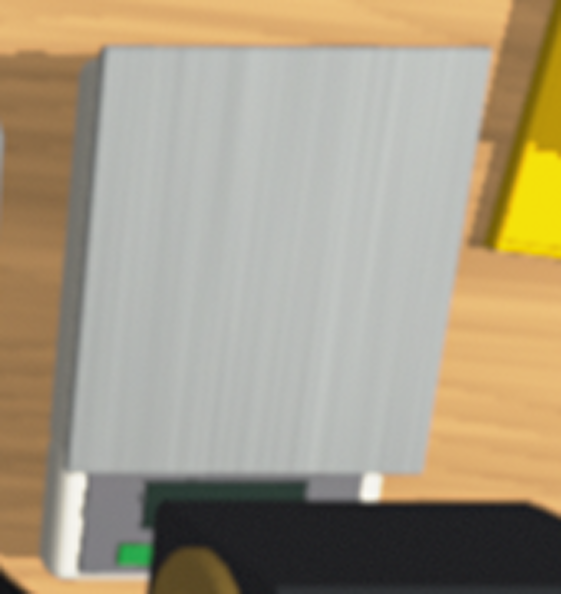

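```bash
python3 - <<'E'
from m import *
c=W("w6")
print(quad(c,[(x/3.3+375,y/3.3+85) for x,y in [(104,46),(490,47),(423,473),(66,471)]],.05))
E
```

```text
(array([657.4, 194. ]), array([147.7, 170. , 148.9, 169.5]), np.float64(5.3))
```

```bash
python3 -m crank '{"dp":[[4,-0.1,0],[4,-0.1,0],[4,-0.1,0],[4,-0.1,0],[4,-0.1,0],[4,-0.1,0],[0,0,3],[0,0,4]],"delta_rot":[[0,0,0],[0,0,0],[0,0,0],[0,0,0],[0,0,0],[0,0,0],[0,0,0],[0,0,0]]}' && python3 -m crank '{"dp":[[0,0,4],[0,0,4],[0,0,4],[0,0,4],[0,0,2],[0,0,1],[0,0,0],[0,0,0]],"delta_rot":[[0,0,0],[0,0,0],[0,0,0],[0,0,0],[0,0,0],[0,0,0],[0,0,0],[0,0,0]]}'
```

```text
time: 39.0
position: [0.6582, 0.1979, 0.3184]
tool_rot: [2.107, 2.327, 0.009]
ft_force: [0.1, -1.9, -7.6]
grip_width: 0.757
time: 39.8
position: [0.6586, 0.1954, 0.1281]
tool_rot: [2.112, 2.323, 0.004]
ft_force: [0.8, 0.1, -6.6]
grip_width: 0.754
```

```bash
python3 -m crank '{"dp":[[-0.1,-0.1,1],[0,0,0.9],[0,0,0.6],[0,0,0.3],[0,0,0.2],[0,0,0.1],[0,0,0],[0,0,0]],"delta_rot":[[0,0,0],[0,0,0],[0,0,0],[0,0,0],[0,0,0],[0,0,0],[0,0,0],[0,0,0]]}' && python3 -m crank '{"dp":[[0,0,0.1],[0,0,0],[0,0,0],[0,0,0],[0,0,0],[0,0,0],[0,0,0],[0,0,0]],"delta_rot":[[0,0,0],[0,0,0],[0,0,0],[0,0,0],[0,0,0],[0,0,0],[0,0,0],[0,0,0]]}'
```

```text
time: 40.6
position: [0.6568, 0.1943, 0.0956]
tool_rot: [2.113, 2.324, 0.001]
ft_force: [-0.5, -0.3, -6.9]
grip_width: 0.75
time: 41.4
position: [0.6566, 0.1942, 0.0943]
tool_rot: [2.113, 2.325, 0.0]
ft_force: [0.4, -0.6, -6.4]
grip_width: 0.752
```

```bash
python3 -m crank '{"dp":[[0,0,0.05],[0,0,0],[0,0,0.05],[0,0,0],[0,0,0],[0,0,0],[0,0,0],[0,0,0]],"delta_rot":[[0,0,0],[0,0,0],[0,0,0],[0,0,0],[0,0,0],[0,0,0],[0,0,0],[0,0,0]]}'
```

```text
time: 42.2
position: [0.6567, 0.1942, 0.094]
tool_rot: [2.113, 2.325, 0.001]
ft_force: [-4.1, -0.4, 4.2]
grip_width: 0.756
```

```bash
python3 -m crank '{"dp":[[0,0,0],[0,0,0],[0,0,0],[0,0,0],[0,0,-0.5],[0,0,-2],[0,0,-4],[0,0,-4.5]],"delta_rot":[[0,0,0],[0,0,0],[0,0,0],[0,0,0],[0,0,0],[0,0,0],[0,0,0],[0,0,0]]}' 8.7 && python3 -m crank '{"dp":[[0,0,-4.5],[0,-2,-4.5],[0,-4,-3],[1,-4,-3],[1,-4,0],[0,-1,0],[0,0,0],[0,0,0]],"delta_rot":[[0,0,0],[0,0,0],[0,0,0.09],[0,0,0],[0,0,0],[0,0,0],[0,0,0],[0,0,0]]}'
python3 - <<'E'
from m import *
im=snap("w7"); c=W("w7")
h=cv2.cvtColor(im,cv2.COLOR_BGR2HSV); m=cv2.inRange(h,(0,0,110),(180,45,255)); m[235:]=0
for b in cv2.findContours(m,0,1)[0]:
  if cv2.contourArea(b)>2000: print(cv2.boundingRect(b),rect(c,b,.07))
E
```

```text
time: 43.0
position: [0.6557, 0.194, 0.2033]
tool_rot: [-2.113, -2.324, 0.004]
ft_force: [0.3, 0.0, -0.6]
grip_width: 0.998
time: 43.8
position: [0.5083, 0.2072, 0.3526]
tool_rot: [2.216, 2.226, 0.001]
ft_force: [1.6, 0.5, -0.2]
grip_width: 1.002
(95, 101, 37, 70) (462, 23, 78, 40, -0.7)
(268, 67, 60, 122) (454, 233, 133, 65, 3.1)
(346, 0, 110, 108) (367, 341, 101, 77, -30.1)
```

View pics/w7.png

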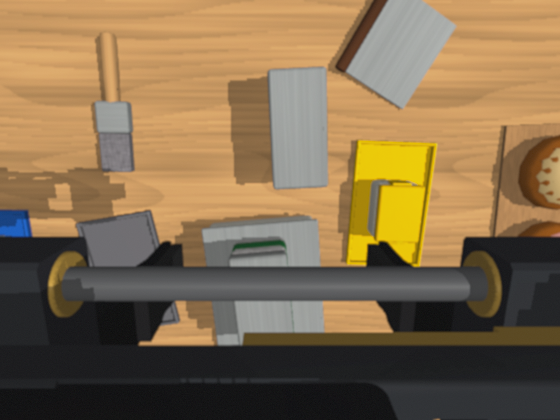

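```bash
python3 -m crank '{"dp":[[1.3,-2.7,0],[1.3,-2.7,0],[0,0,4.5],[0,0,4.5],[0,0,4.5],[0,0,4.5],[0,0,4],[0,0,2]],"delta_rot":[[0,0,0],[0,0,0],[0,0,-0.05],[0,0,0],[0,0,0],[0,0,0],[0,0,0],[0,0,0]]}' && python3 -m crank '{"dp":[[0,0,2],[0,0,2],[0,0,1.5],[0,0,0.8],[0,0,0.4],[0,0,0],[0,0,0],[0,0,0]],"delta_rot":[[0,0,0],[0,0,0],[0,0,0],[0,0,0],[0,0,0],[0,0,0],[0,0,0],[0,0,0]]}'
```

```text
time: 44.65
position: [0.4525, 0.2311, 0.1081]
tool_rot: [-2.162, -2.279, 0.011]
ft_force: [-0.9, -0.3, 0.7]
grip_width: 0.999
time: 45.45
position: [0.454, 0.2339, 0.0465]
tool_rot: [2.159, 2.282, 0.003]
ft_force: [1.2, 0.1, 1.5]
grip_width: 1.0
```

```bash
python3 -m crank '{"dp":[[0,0,0.1],[0,0,0],[0,0,0],[0,0,0],[0,0,0],[0,0,0],[0,0,0],[0,0,0]],"delta_rot":[[0,0,0],[0,0,0],[0,0,0],[0,0,0],[0,0,0],[0,0,0],[0,0,0],[0,0,0]]}' 5.5 25 && python3 -m crank '{"dp":[[0,0,-0.3],[0,0,-0.7],[0,0,-1.5],[0,0,-1],[0,0,0],[0,0,0],[0,0,0],[0,0,0]],"delta_rot":[[0,0,0],[0,0,0],[0,0,0],[0,0,0],[0,0,0],[0,0,0],[0,0,0],[0,0,0]]}'
```

```text
time: 46.25
position: [0.4534, 0.2337, 0.0449]
tool_rot: [-2.159, -2.282, -0.0]
ft_force: [-0.3, 0.0, 2.3]
grip_width: 0.759
time: 47.05
position: [0.453, 0.2333, 0.0791]
tool_rot: [-2.159, -2.282, 0.002]
ft_force: [-0.0, -0.6, -1.8]
grip_width: 0.759
```

```bash
python3 - <<'E'
from m import *
c=W("w3")
print(quad(c,[(x/1.9,y/1.9) for x,y in [(590,277),(735,246),(763,472),(632,496)]],.01))
E
python3 -m crank '{"dp":[[0,0,-3],[0,0,-4],[0,0,-4],[0,0,-3],[-3,3,0],[-4,3,0],[-4,3,0],[-4,3,0]],"delta_rot":[[0,0,0],[0,0,0],[0,0,0],[0,0,0],[0,0,-0.06],[0,0,-0.06],[0,0,0],[0,0,0]]}'
```

```text
(array([660.4,  -4.2]), array([104.2, 172.4, 101.5, 171.1]), np.float64(10.0))
time: 47.85
position: [0.5934, 0.0995, 0.2195]
tool_rot: [-2.017, -2.408, -0.0]
ft_force: [-0.0, 1.6, -1.8]
grip_width: 0.758
```

```bash
python3 -m crank '{"dp":[[-4,1.6,0],[-4,1.6,0],[-3.4,1.5,0],[0,0,0],[0,0,3],[0,0,3],[0,0,2],[0,0,0]],"delta_rot":[[0,0,0],[0,0,0],[0,0,0],[0,0,0],[0,0,0],[0,0,0],[0,0,0],[0,0,0]]}' && python3 -m crank '{"dp":[[0,0,2],[0,0,0],[0,0,0],[0,0,0],[0,0,0],[0,0,0],[0,0,0],[0,0,0]],"delta_rot":[[0,0,0],[0,0,0],[0,0,0],[0,0,0],[0,0,0],[0,0,0],[0,0,0],[0,0,0]]}'
```

```text
time: 48.65
position: [0.6556, -0.0023, 0.1354]
tool_rot: [-2.014, -2.404, 0.008]
ft_force: [-0.9, -0.6, -2.1]
grip_width: 0.755
time: 49.45
position: [0.6586, -0.0034, 0.1199]
tool_rot: [2.018, 2.407, 0.0]
ft_force: [-0.8, 0.7, -1.6]
grip_width: 0.756
```

```bash
python3 -m crank '{"dp":[[-0.1,0.1,2],[0,0,2],[0,0,1.4],[0,0,0.8],[0,0,0.5],[0,0,0.3],[0,0,0],[0,0,0]],"delta_rot":[[0,0,0],[0,0,0],[0,0,0],[0,0,0],[0,0,0],[0,0,0],[0,0,0],[0,0,0]]}' && python3 -m crank '{"dp":[[0,0,0.1],[0,0,0],[0,0,0.1],[0,0,0],[0,0,0],[0,0,0],[0,0,0],[0,0,0]],"delta_rot":[[0,0,0],[0,0,0],[0,0,0],[0,0,0],[0,0,0],[0,0,0],[0,0,0],[0,0,0]]}'
```

```text
time: 50.25
position: [0.6603, -0.0042, 0.0504]
tool_rot: [2.018, 2.407, 0.001]
ft_force: [0.3, 0.6, -0.7]
grip_width: 0.757
time: 51.05
position: [0.66, -0.0042, 0.0479]
tool_rot: [2.018, 2.407, 0.001]
ft_force: [0.2, -0.2, 0.4]
grip_width: 0.756
```

```bash
python3 -m crank '{"dp":[[0,0,0.05],[0,0,0],[0,0,0],[0,0,0],[0,0,0],[0,0,0],[0,0,0],[0,0,0]],"delta_rot":[[0,0,0],[0,0,0],[0,0,0],[0,0,0],[0,0,0],[0,0,0],[0,0,0],[0,0,0]]}' && python3 -m crank '{"dp":[[0,0,0],[0,0,0],[0,0,0],[0,0,0],[0,0,-0.5],[0,0,-2],[0,0,-4],[0,0,-4.5]],"delta_rot":[[0,0,0],[0,0,0],[0,0,0],[0,0,0],[0,0,0],[0,0,0],[0,0,0],[0,0,0]]}' 8.2 && python3 -m crank '{"dp":[[0,0,-4.5],[0,0,-4.5],[0,2,-4.5],[0,2,-4.5],[0,2,-4.5],[0,2,-4.5],[0,0,0],[0,0,0]],"delta_rot":[[0,0,0.1],[0,0,0.08],[0,0,0],[0,0,0],[0,0,0],[0,0,0],[0,0,0],[0,0,0]]}'
python3 - <<'E'
from m import *
snap("w8")
for n in ("scene","side"): cv2.imwrite(f"pics/{n}8.png",ctrl.get_image(n))
E
```

```text
time: 51.85
position: [0.66, -0.0042, 0.0479]
tool_rot: [2.018, 2.407, 0.001]
ft_force: [-1.2, -0.9, 5.1]
grip_width: 0.754
time: 52.65
position: [0.6586, -0.0042, 0.1572]
tool_rot: [-2.017, -2.406, 0.004]
ft_force: [1.7, 0.1, 0.5]
grip_width: 0.949
time: 53.45
position: [0.7406, -0.0052, 0.4282]
tool_rot: [2.225, 2.214, 0.001]
ft_force: [0.2, -0.3, -0.6]
grip_width: 0.943
```

View pics/w8.png

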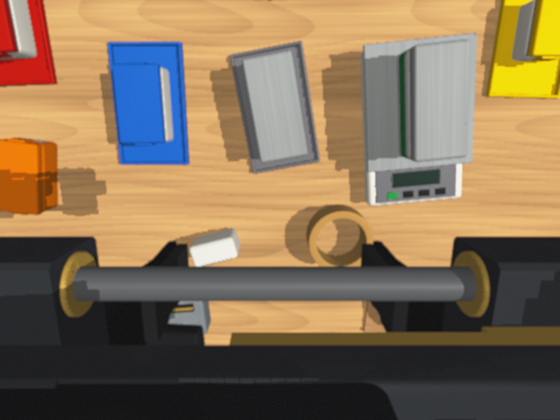

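View pics/scene8.png

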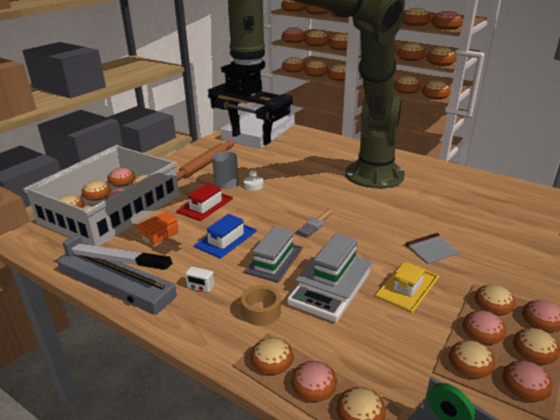

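View pics/side8.png

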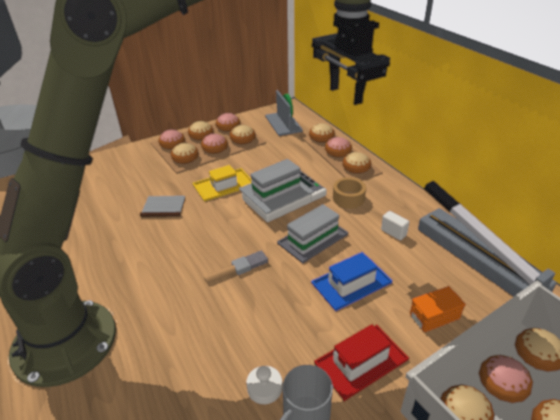

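```bash
python3 - <<'E'
from m import *
im=cv2.imread("pics/w8.png"); cv2.imwrite("pics/w8c.png",cv2.resize(im[25:215,90:490],None,fx=2,fy=2,interpolation=cv2.INTER_CUBIC))
E
```

```text
(no output)
```

View pics/w8c.png

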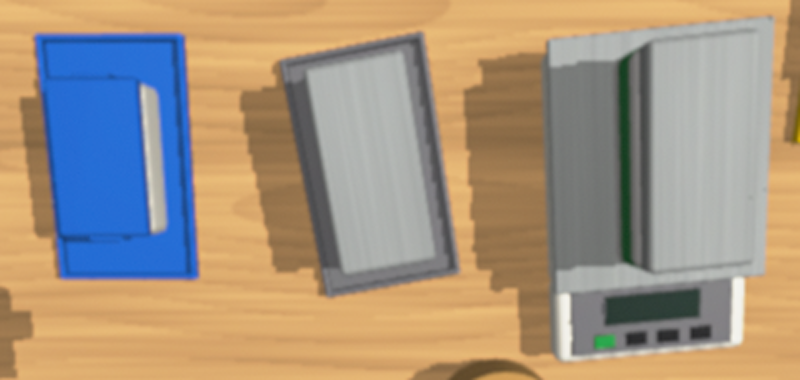

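```bash
python3 - <<'E'
from m import *
c=W("w8"); f=lambda P:[(x/2+90,y/2+25) for x,y in P]
print("greytray",quad(c,f([(280,62),(421,34),(458,271),(329,296)]),.01))
print("tin grey",quad(c,f([(305,68),(404,48),(437,259),(344,275)]),.073))
print("platter",quad(c,f([(548,40),(773,16),(764,275),(553,292)]),.05))
print("tin scale",quad(c,f([(652,40),(760,28),(753,262),(652,272)]),.12))
print("blue lid",quad(c,f([(44,78),(139,78),(150,237),(61,238)]),.059))
print("blue tray",quad(c,f([(37,36),(184,35),(197,277),(60,278)]),.01))
w=W("w5"); print(rect(w,max(blobs("w",cv2.imread("pics/w5.png"),"red"),key=cv2.contourArea),.01))
E
```

```text
greytray (array([661.9,  -3.4]), array([102.6, 171. , 101.2, 172. ]), np.float64(10.5))
tin grey (array([660.6,  -3.3]), array([ 64.2, 135. ,  64.2, 134. ]), np.float64(9.9))
platter (array([657.7, 193.6]), array([147.5, 170.5, 150.3, 167.9]), np.float64(4.8))
tin scale (array([656.6, 193.2]), array([ 61.3, 133.3,  61.8, 133.1]), np.float64(5.3))
blue lid (array([ 655.2, -188.7]), array([ 62.6, 103.2,  61.8, 103.9]), np.float64(-0.3))
blue tray (array([ 654.4, -190.7]), array([104.8, 172.1, 105.7, 172.3]), np.float64(-0.7))
(537, -385, 172, 113, 1.7)
```

All the placements I remeasured are within about 2 mm of centre, and the red and yellow tubs look centred in the fixed-camera views. The gripper is open and clear of everything, so I'm handing in.

```bash
python3 -c "
from bench import ctrl
print(ctrl.close_job())"
```

```text
the job is handed in; nothing more can be done
None
```

The job is done and handed in at about 54 s of the 141 s allowed. The stacks are apart, and each tub is on the tray of its own lid colour. The full tin is on the scale, the empty one is in the grey tray, and the orange look-alike was left alone.

- **Hefting:** the tin from under the blue tub pulled about 6.5 N, so it is the full one. The other pulled about 1.8 N, so it is empty.
- **Setting down:** each item was lowered until the wrist force showed contact (6 N or less), then released. The last pictures show everything upright, with the gripper open and clear.
- **Final wrist-camera check:**

| Item | Off centre | Angle difference |
|---|---|---|
| Full tin on platter | about 1 mm | about 0.5° |
| Empty tin in grey tray | about 1 mm | about 0.6° |
| Blue tub in tray | about 2 mm | about 0.4° |

- **Red and yellow tubs:** I did not measure these carefully at the end. When released, the tool stood within about 1 mm of where I had measured each tray's centre, and both tubs look centred in the later views. A rough estimate of the red lid from a partly shaded view gave about 3 mm and 3°.
- **Camera disagreement:** the scene and side cameras disagreed by 1–2 cm when I cast their rays onto the tray and lid heights, and I did not find out why. I used the wrist camera for all positions, since its views agreed with each other to a few millimetres.

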